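Gather the broken jug's pieces in the mending tray

TASK

Gather the three pieces of the broken jug into the mending tray, each lying flat in the compartment that fits it and the same way up as it lies now: the lid with the knob in the large square one, the neck with the flange round its foot in the small square one, and the C-shaped loop handle in the oblong one. Leave the look-alikes from another pot (the straight handle, the plain neck without a flange and the flat lid without a knob) where they are. The pieces are brittle: set them down gently, do not drop them.

Things in the scene. Friction and masses are not known exactly. Their poses are not given: they have to be found in the camera images.
- loop_handle: Brown glazed stoneware. The jug's C-shaped loop handle, lying on its side, 24 high, strap 12 thick, footprint 54 (x) by 88 (y). Origin: footprint centre, underside. Straight back of the C along y, 48 long, middle at x = -21; arms at y = -38 and 38 run from it to +x, the open side. Grasp across the back (12 wide), one finger inside the C. 90 g. z up. Sizes in mm.
- flanged_neck: Brown glazed stoneware. The jug's neck: a round tube, 40 outside diameter, standing 44 high on a flange of diameter 52 that fills its lowest 10. Seen from above: a ring with a wider collar round its foot. Origin: on the axis, at the underside. Mass about 120 g. z up. Sizes in mm.
- knob_lid: Brown glazed stoneware. The jug's lid: a disc of diameter 70, 10 thick (6 at the rim), with a round knob of diameter 22 at its centre rising to 32 above the underside; the knob's full width lies from 18 to 28 above the underside. Origin: on the axis, at the underside. Mass about 120 g. z up. Sizes in mm.
- straight_handle: Brown glazed stoneware. Look-alike from another pot, to be left alone: a straight strap handle, 86 long (x), 18 wide, 24 high. Origin: centre of the underside. z up. Sizes in mm.
- plain_neck: Brown glazed stoneware. Look-alike from another pot, to be left alone: a plain round tube, 40 outside diameter, 44 high, without a flange. Origin: on the axis, at the underside. z up. Sizes in mm.
- flat_lid: Brown glazed stoneware. Look-alike from another pot, to be left alone: a disc of diameter 70, 10 thick, without a knob. Origin: on the axis, at the underside. z up. Sizes in mm.
- big_square: Large square compartment: shallow wooden box with grey floor, fixed on the tray. Origin: underside centre, 8 above the bench; inner floor 4 and wall tops 14 above origin, walls 4 thick. The three stand in a row along their y, 106 apart, in any order. Inside 90 by 90. For the lid. Sizes in mm.
- small_square: Small square compartment: shallow wooden box with grey floor, fixed on the tray. Origin: underside centre, 8 above the bench; inner floor 4 and wall tops 14 above origin, walls 4 thick. The three stand in a row along their y, 106 apart, in any order. Inside 72 by 72. For the neck. Sizes in mm.
- long_slot: Oblong compartment: shallow wooden box with grey floor, fixed on the tray. Origin: underside centre, 8 above the bench; inner floor 4 and wall tops 14 above origin, walls 4 thick. The three stand in a row along their y, 106 apart, in any order. Inside 110 (x) by 70 (y). For the loop handle, its y along this x, either way round. Sizes in mm.
Mind the look-alikes: they are no part of the job. What is shaped like the loop_handle but orange or pink is not meant. What is shaped like the knob_lid but purple is not meant.

How it is judged (in metres and radians):
At the end, for the whole second after the job is handed in: Handle, neck and knobbed lid at rest, released, each on the floor of its own compartment (origins within 16 mm horizontally, piece under 8 mm above the compartment's origin), tilted under 0.15 rad, slower than 0.02 m/s; each look-alike within 25 mm of its start (horizontal distance between loop_handle and long_slot below 0.016 m and z of loop_handle in the frame of long_slot below 0.008 m and angle between each of loop_handle, flanged_neck, knob_lid's own z axis and vertical below 0.15 rad and linear speed of each of loop_handle, flanged_neck, knob_lid below 0.02 m/s and horizontal distance between flanged_neck and small_square below 0.016 m and z of flanged_neck in the frame of small_square below 0.008 m and horizontal distance between knob_lid and big_square below 0.016 m and z of knob_lid in the frame of big_square below 0.008 m and distance of each of straight_handle, plain_neck, flat_lid from where it was at the start of the episode below 0.025 m); the robot touches nothing.
It fails at once if a look-alike is moved more than 25 mm (distance of any of straight_handle, plain_neck, flat_lid from where it was at the start of the episode above 0.025 m).
It fails at once if loop_handle is dropped or flung: faster than 0.7 m/s with its underside less than 60 mm above the bench (height (world z) of loop_handle below 0.06 m and linear speed of loop_handle above 0.7 m/s).
It fails at once if flanged_neck is dropped or flung: faster than 0.7 m/s with its underside less than 60 mm above the bench (height (world z) of flanged_neck below 0.06 m and linear speed of flanged_neck above 0.7 m/s).
It fails at once if knob_lid is dropped or flung: faster than 0.7 m/s with its underside less than 60 mm above the bench (height (world z) of knob_lid below 0.06 m and linear speed of knob_lid above 0.7 m/s).
It also fails if it takes over 85 s, if anything falls off the work surface, if the arm or the gripper's body presses on something with over 40 N, if the wrist force passes 120 N, or if a joint passes its speed limit or range.

ROBOT

A 6-joint arm with a two-finger parallel gripper is mounted at the origin on the work surface. World frame = base frame: x ahead of the robot, y to its left, z up, the work surface at z = 0. Lengths are in mm, angles in rad, forces in N, time in s.
With the tool pointing down it reaches from about 275 to 750 mm from the base axis. Payload 10.2 kg.
Tool frame: the origin (TCP) lies at the very end of the fingers, on their centre line; the grasp point (between the pads) lies 19 mm behind it; z points along the fingers, y is the line along which they close (so a half turn about z gives the same grasp; the last joint's range is limited). The gripper opens to 85 mm and grips with 20 to 120 N. Pads are 22 mm wide; open, the fingers measure 114 mm over their backs; the gripper's body (76 mm by 85 mm) begins 54 mm behind the grasp point. The pads swing forward as they close: fully open they stand 13 mm farther back than shut.
Start: joints at [-1.562, 0.313, 1.498, -0, 1.331, -0.223], TCP at [120.594, -510.968, 231.294] pointing down, gripper open.
Joint ranges: [-2.94, 2.94], [-0.97, 2.17], [0.19, 2.56], [-1.23, 4.37], [0.02, 3.11], [-2.88, 2.88]. Speed limits (rad/s): [2.39, 2.39, 3.01, 3.14, 3.14, 3.14].

INTERFACE

Orientations are given as a unit quaternion [w, x, y, z].
In Python, from rig import * gives the robot as it stands. The module is installed in compiled form; this text tells all that it offers.
- The arm moves only by the shell command python3 -m crank 'ROWS' [FORCE]. ROWS is JSON, a list that holds one entry, the list of rows, each a list of 7 numbers: the shift along the tool's x, y, z in units of 25 mm (1.0 is 25 mm), then the turn, a rotation vector about the tool's x, y, z in units of 8 degrees (1.0 is 8 degrees), then the finger opening in mm, from 0 to 85.4. A call has exactly 8 rows; each row shifts and turns the commanded pose from where the row before left it, along the tool's axes as they then stand; what a row does not reach is not made up. A row lasts 1/10 s, in which the tool goes at most 50 mm and 8.59 degrees, less where a joint would pass 70% of its speed; a pose out of reach is approached as far as the arm can. A call is refused whole if a number of a shift passes 1 or a number of a turn 1, either way. A call with a gripper value outside its range is refused whole. The fingers move at their own pace and stop on an object; FORCE is the grip in N (left out, the last holds). Time passes only in rows, so rows that do not move let the fingers close, or fill a call up. It gives the time, the measured TCP pose, the force, the opening and the grip force at its end, in the units of the state.
- sense(): the state, without advancing time (a new reading comes with each control period).
- capture(name): name is "scene" or "top" or "wrist"; returns the picture (384x512x3 uint8, blue, green, red); there is no depth.
- camera_model(name): a dict with "fx", "fy", "cx", "cy" (pixels), "world_from_camera" (4x4, takes a point from camera to world coordinates); the wrist camera has in their place "T_tool_cam" (4x4, takes a point from camera to tool coordinates, whose origin is the TCP and whose axes are the flange's). Camera axes: x right, y up, looking along -z (the intrinsics and any distortion apply to the point x, -y, -z); pixel columns grow to the right and rows downward; lengths in mm; the calibration is good to about 2 mm. The wrist camera is an equidistant fisheye: a pixel r from the principal point sees the ray r / f radians off the axis. A picture is of the moment at which its call begins: read the wrist's pose just before it. camera_model takes no time and is no camera call.
- finish_job(): hands the job in; it is judged then, once.
The state is a dict: "time_s": time; "joints": joint angles; "dq": joint speeds; "tau": joint torques, N m; "eef_pos": TCP position; "ee_rot": TCP orientation; "force": force on the tool from outside, world axes, zero at the start; "wrist_torque": the same for the moment, N m; "grip_width": opening from 0.0 (shut) to 1.0 (fully open); "grip_force": force on a finger pad.
Only numpy, scipy, OpenCV 4.12 (cv2) and the standard library are available. Lean on these libraries where they do the work, as an engineer would, in place of code of your own. Each camera call takes 0.05 s, during which the arm holds its last target. There are 200 camera calls.

## Working session

There is one attempt and no reset: what is moved stays moved. The work goes in short steps, Python scripts to look and compute and a shell command to move; the robot and the scene stay as the last step left them, time stands still between calls to the robot, and variables do not carry over. Pictures are saved under pics/ and viewed, at most 14 in all, crops included, and the job is handed in when it is done.

```bash
mkdir -p pics
python3 - <<'E'
from rig import *
import cv2
for n in ("top","scene"):
    cv2.imwrite(f"pics/{n}0.png",capture(n)); m=camera_model(n); print(n,{k:(v if not hasattr(v,'shape') else v.round(3).tolist()) for k,v in m.items()})
print(camera_model("wrist"))
print(sense())
E
```

```text
top {'fx': 361.5225679984956, 'fy': 361.5225679984956, 'cx': 256.0709682806919, 'cy': 192.75029501420337, 'world_from_camera': [[-0.026, 0.99, -0.138, 383.284], [-1.0, -0.024, 0.013, -56.497], [0.009, 0.138, 0.99, 923.111], [0.0, 0.0, 0.0, 1.0]]}
scene {'fx': 423.86149825361656, 'fy': 423.86149825361656, 'cx': 252.74442408763775, 'cy': 189.23828629852298, 'world_from_camera': [[-0.168, -0.635, 0.754, 1395.903], [0.986, -0.123, 0.116, 97.044], [0.02, 0.763, 0.646, 792.589], [0.0, 0.0, 0.0, 1.0]]}
{'fx': 297.3186396354542, 'fy': 297.3186396354542, 'cx': 256.29884965113246, 'cy': 190.36466315381028, 'T_tool_cam': array([[ 7.98226169e-05,  9.55026737e-01,  2.96519686e-01,
         7.57206974e+01],
       [ 9.99999840e-01,  8.96088657e-05, -5.57809395e-04,
        -7.37967015e-01],
       [-5.59293679e-04,  2.96519683e-01, -9.55026578e-01,
        -1.43755173e+02],
       [ 0.00000000e+00,  0.00000000e+00,  0.00000000e+00,
         1.00000000e+00]])}
{'time_s': 0.1, 'joints': array([-1.56236758e+00,  3.13397322e-01,  1.49836250e+00, -2.63638988e-05,
        1.33101114e+00, -2.23388093e-01]), 'dq': array([ 0.00128508, -0.00241786, -0.0032183 , -0.00074146, -0.00069719,
        0.0002025 ]), 'tau': array([ 2.28722318e-03, -4.12903225e+01, -2.60143125e+01, -2.05481047e-04,
        3.01262124e-03, -5.80468708e-06]), 'eef_pos': array([ 120.60241782, -510.7190027 ,  230.79010682]), 'ee_rot': array([-5.87131186e-04,  9.93289601e-01,  1.15652159e-01,  5.04715266e-05]), 'force': array([ 0.36267639, -0.4158043 , -0.33220964]), 'wrist_torque': array([-0.03448424,  0.01748104, -0.0118778 ]), 'grip_force': 0.0, 'grip_width': 0.9984109840763488}
```

View pics/top0.png

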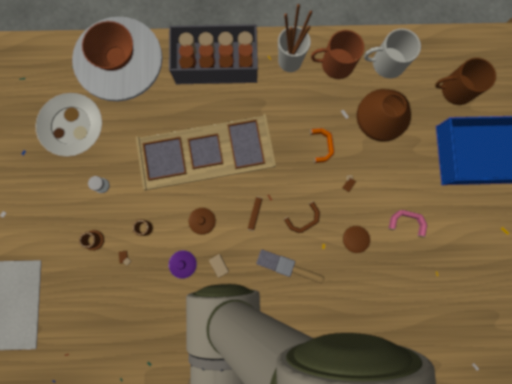

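View pics/scene0.png

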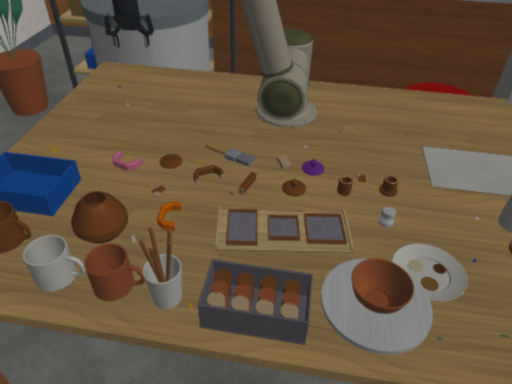

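The top view shows three brown pairs:
- **Lids:** (202,220) has a knob ring and (356,238) is flat.
- **Necks:** (92,240) looks collared and (143,228) looks plain.
- **Handles:** the brown C at (303,218) and the straight one at (255,213). Orange (323,145) and pink (408,222) are decoys, and so is the purple lid (183,264).
- **Compartments:** left (165,158) is roughly square, middle (206,151) is small, and right (246,144) is oblong.

I'll enlarge to confirm.

```bash
cat > h.py <<'E'
import numpy as np, cv2
from rig import *
from scipy.spatial.transform import Rotation as R
def ray(n,px):
    m=camera_model(n); px=np.atleast_2d(np.asarray(px,float)); T=np.array(m["world_from_camera"])
    d=np.c_[(px[:,0]-m["cx"])/m["fx"],-(px[:,1]-m["cy"])/m["fy"],-np.ones(len(px))]@T[:3,:3].T
    return T[:3,3],d
def onz(n,px,z):
    o,d=ray(n,px); return o+d*((z-o[2])/d[:,2])[:,None]
def wray(s,px):
    m=camera_model("wrist"); T=np.eye(4); q=s["ee_rot"]; T[:3,:3]=R.from_quat([q[1],q[2],q[3],q[0]]).as_matrix(); T[:3,3]=s["eef_pos"]
    T=T@m["T_tool_cam"]; px=np.atleast_2d(np.asarray(px,float)); u=(px-[m["cx"],m["cy"]])/m["fx"]; t=np.linalg.norm(u,axis=1)
    k=np.sinc(t/np.pi)  # sin t/t
    d=np.c_[u[:,0]*k,-u[:,1]*k,-np.cos(t)]@T[:3,:3].T
    return T[:3,3],d
def wonz(s,px,z):
    o,d=wray(s,px); return o+d*((z-o[2])/d[:,2])[:,None]
E
python3 - <<'E'
from h import *
t=cv2.imread("pics/top0.png"); s=cv2.imread("pics/scene0.png")
a=cv2.resize(t[190:280,70:380],None,fx=2.58,fy=2.58,interpolation=3)
b=cv2.resize(s[140:260,100:410],None,fx=2.58,fy=2.58,interpolation=3)
c=np.vstack([a,b[:,:a.shape[1]]]); cv2.imwrite("pics/crop1.png",c); print(c.shape)
hsv=cv2.cvtColor(t,cv2.COLOR_BGR2HSV)
for nm,(x,y) in dict(lid=(194,220),hand=(316,214),str=(255,213),flat=(356,238),n1=(84,244),wood=(225,200),floor=(165,158),tray=(225,125)).items(): print(nm,hsv[y,x])
for p,z in [((92,238),20),((143,227),20),((202,220),10),((303,218),12),((165,158),12),((206,151),12),((246,144),12),((255,213),12),((356,238),5)]: print(p,onz("top",p,z).round(0))
# grey floors
m=cv2.inRange(hsv,(0,0,60),(179,70,200)); m[:115]=0;m[190:]=0;m[:,:138]=0;m[:,272:]=0
for k in cv2.findContours(m,0,2)[0]:
    if cv2.contourArea(k)>200:
        r=cv2.minAreaRect(k); w=onz("top",cv2.boxPoints(r),12)[:,:2]; print(r[0],w.mean(0).round(1),np.linalg.norm(np.diff(w,axis=0),axis=1).round(1),np.degrees(np.arctan2(*(np.diff(w,axis=0)[:2,::-1].T))).round(1))
E
```

```text
(542, 800, 3)
lid [ 12 174 101]
hand [ 12 185  95]
str [ 12 180  92]
flat [ 13 188  91]
n1 [ 13 159  53]
wood [ 18 127 131]
floor [129  18  99]
tray [ 20 104 144]
(92, 238) [[406. 340.  20.]]
(143, 227) [[430. 215.  20.]]
(202, 220) [[444.  70.  10.]]
(303, 218) [[ 443. -185.   12.]]
(165, 158) [[606. 164.  12.]]
(206, 151) [[622.  58.  12.]]
(246, 144) [[638. -45.  12.]]
(255, 213) [[458. -64.  12.]]
(356, 238) [[ 389. -318.    5.]]
(163.8648681640625, 158.18917846679688) [605.7 166.5] [90.4 89.7 89.3] [ -81.5 -170.7]
(204.9983367919922, 150.82383728027344) [622.6  60.8] [72.4 70.6 71.7] [ -80.9 -170.9]
(245.62799072265625, 143.70399475097656) [639.4 -44.5] [ 70.4 108.9  69.3] [ -80.6 -171.5]
```

View pics/crop1.png

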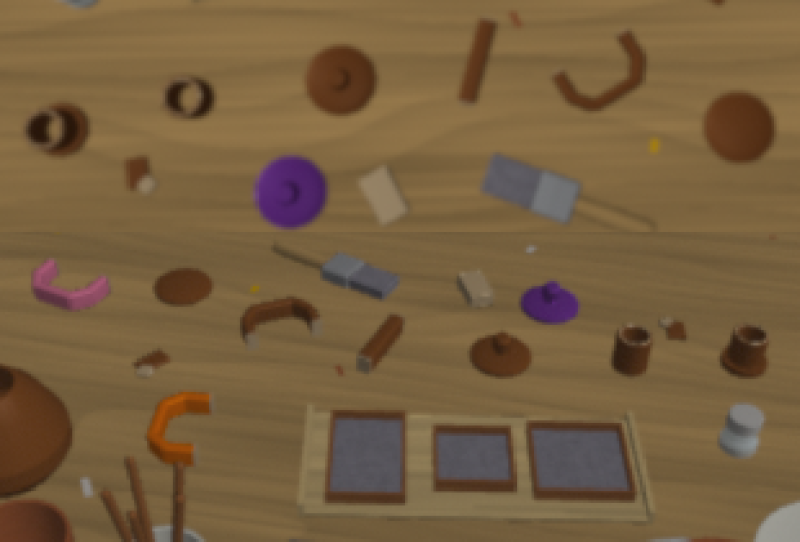

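Confirmed in the crop:
- **Neck:** the left one, top (92,240), has the wide collar.
- **Lid:** (202,220) has the knob.
- **Handle:** the brown C at (303,218).
- **Compartments:** they measure 90x90, 72x71 and 109x70, as stated.

Next I'll measure the pieces.

Run:
```python
from h import *
t=cv2.imread("pics/top0.png"); s=cv2.imread("pics/scene0.png")
def mask(im):
    h=cv2.cvtColor(im,cv2.COLOR_BGR2HSV); return ((h[...,0]<=15)&(h[...,1]>145)&(h[...,2]<125)).astype(np.uint8)
def blob(n,im,x,y,r):
    m=mask(im); k=np.zeros_like(m); k[y-r:y+r,x-r:x+r]=m[y-r:y+r,x-r:x+r]
    c=max(cv2.findContours(k,0,1)[0],key=cv2.contourArea); return c,k
for nm,p,q,z in [("lid",(202,220),(294,187),6),("flat",(356,238),(171,161),10)]:
    for n,im,c in (("top",t,p),("scene",s,q)):
        c,k=blob(n,im,*c,18); w=onz(n,c[:,0,:],z)[:,:2].astype(np.float32); (x,y),r=cv2.minEnclosingCircle(w); print(nm,n,np.round([x,y,r],1),cv2.minAreaRect(w))
c,k=blob("top",t,303,218,22)
w=onz("top",c[:,0,:],24)[:,:2].astype(np.float32); print("handle hull rect",cv2.minAreaRect(w), len(w))
h=cv2.convexHull(w); print(cv2.approxPolyDP(h,5,True)[:,0].round(0).tolist())
ap=cv2.approxPolyDP(c,1.5,True)[:,0]; print("poly px",ap.tolist()); print(onz("top",ap,24)[:,:2].round(0).tolist())
for n,im,p in (("top",t,(92,240)),("scene",s,(390,186))):
    g=im[p[1]-18:p[1]+18,p[0]-18:p[0]+18]
    h=cv2.cvtColor(g,cv2.COLOR_BGR2HSV); m=((h[...,1]>140)&(h[...,2]<110)).astype(np.uint8)
    c=max(cv2.findContours(m,0,1)[0],key=cv2.contourArea); print(n,"neck bbox",np.array(cv2.boundingRect(c))+[p[0]-18,p[1]-18,0,0])
```

```text
lid top [443.   71.4  34.2] ((442.8005676269531, 72.157958984375), (65.06477355957031, 65.47723388671875), 43.948333740234375)
lid scene [444.4  71.8  37.3] ((447.116943359375, 70.36460876464844), (69.39999389648438, 66.3686294555664), 38.75148010253906)
flat top [ 387.1 -316.6   34.2] ((386.9971923828125, -316.285400390625), (65.94586944580078, 64.79690551757812), 88.51841735839844)
flat scene [ 396.7 -313.9   35.8] ((395.177978515625, -315.42657470703125), (67.4582290649414, 65.58090209960938), 11.157086372375488)
handle hull rect ((439.1044006347656, -185.60467529296875), (48.436737060546875, 87.26324462890625), 30.95378875732422) 105
[[479.0, -213.0], [438.0, -138.0], [416.0, -150.0], [408.0, -174.0], [434.0, -220.0], [456.0, -224.0]]
poly px [[314, 203], [310, 204], [314, 211], [314, 219], [301, 228], [294, 227], [286, 219], [285, 221], [290, 229], [300, 232], [318, 221], [319, 212]]
[[479.0, -213.0], [477.0, -202.0], [459.0, -212.0], [439.0, -211.0], [417.0, -177.0], [420.0, -160.0], [441.0, -141.0], [436.0, -138.0], [416.0, -150.0], [408.0, -174.0], [434.0, -220.0], [456.0, -224.0]]
top neck bbox [ 88 230  16  21]
scene neck bbox [380 177  18  19]
```

```bash
cat >> h.py <<'E'
def go(x,y,z,yawy=None):
    "delta in tool axes (units of 25 mm) and turn about tool z (units of 8 deg) to bring tool y to world angle yawy"
    s=sense(); q=s["ee_rot"]; M=R.from_quat([q[1],q[2],q[3],q[0]]); d=M.inv().apply(np.array([x,y,z])-s["eef_pos"])
    ty=M.as_matrix()[:,1]; a=np.degrees(np.arctan2(ty[1],ty[0])); t=0 if yawy is None else -((yawy-a+180)%360-180)
    print("pos",s["eef_pos"].round(1),"yawy",round(a,1),"tilt",M.as_matrix()[:,2].round(3),"| shift",(d/25).round(3),"turn",round(t/8,3),"F",s["force"].round(1),"t",s["time_s"],"grip",s["grip_width"],s["grip_force"])
E
Z='[0.918,-0.595,0.2,0,0,0,85]'
python3 -m crank '[[[0.918,-0.595,0.2,0,0,0,85],[0.918,-0.595,0.2,0,0,0,85],[0.918,-0.595,0.2,0,0,0,85],[0.918,-0.595,0.2,0,0,0,85],[0.918,-0.595,0.2,0,0,0,85],[0.918,-0.595,0.2,0,0,0,85],[0.918,-0.595,0.2,0,0,0,85],[0.918,-0.595,0.2,0,0,0,85]]]' 30
python3 -m crank '[[[0.918,-0.595,0.2,0,0,0,85],[0.918,-0.595,0.2,0,0,0,85],[0.918,-0.595,0.2,0,0,0,85],[0.918,-0.595,0.2,0,0,0,85],[0.918,-0.595,0.2,0,0,0,85],[0.918,-0.595,0.2,0,0,0,85],[0.918,-0.595,0.2,0,0,0,85],[0.918,-0.595,0.2,0,0,0,85]]]'
python3 -m crank '[[[0,0,0,0,0,1,60],[0,0,0,0,0,1,60],[0,0,0,0,0,1,60],[0,0,0,0,0,1,60],[0,0,0,0,0,1,60],[0,0,0,0,0,1,60],[0,0,0,0,0,1,60],[0,0,0,0,0,1,60]]]'
python3 - <<'E'
from h import *
go(423.5,-195,13,-150.5)
s=sense(); cv2.imwrite("pics/w1.png",capture("wrist")); np.save("w1.npy",np.r_[s["eef_pos"],s["ee_rot"]])
E
```

```text
time_s: 0.9
eef_pos: [272.5, -351.9, 190.9]
ee_rot: [-0.0, 0.993, 0.116, -0.0]
force: [0.3, 0.5, 0.8]
grip_width: 0.993
grip_force: 0.0
time_s: 1.7
eef_pos: [423.9, -194.0, 150.9]
ee_rot: [-0.0, 0.993, 0.116, -0.0]
force: [-0.5, -1.4, -0.2]
grip_width: 0.995
grip_force: 0.0
time_s: 2.5
eef_pos: [423.2, -194.9, 151.0]
ee_rot: [-0.0, 0.902, -0.431, -0.0]
force: [-0.0, 0.1, -0.1]
grip_width: 0.699
grip_force: 0.0
pos [ 423.2 -194.9  151. ] yawy -141.0 tilt [-0.  0. -1.] | shift [ 0.017 -0.007  5.522] turn 1.182 F [-0.   0.1 -0.1] t 2.5 grip 0.6988250893412589 0.0
```

View pics/w1.png

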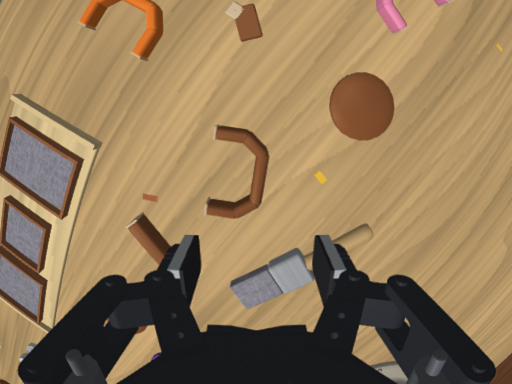

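The wrist view shows the C at (240,170). Its back is at about (259,180) on the right, open to the left, with the fingers at the bottom. I'll refine the pose from this.

Run:
```python
from h import *
im=cv2.imread("pics/w1.png"); a=np.load("w1.npy"); s=dict(eef_pos=a[:3],ee_rot=a[3:])
h=cv2.cvtColor(im,cv2.COLOR_BGR2HSV); print(h[180,262],h[150,300])
m=((h[...,0]<=14)&(h[...,1]>130)).astype(np.uint8); k=np.zeros_like(m); k[115:228,195:285]=m[115:228,195:285]
c=max(cv2.findContours(k,0,1)[0],key=cv2.contourArea)
ap=cv2.approxPolyDP(c,2.5,True)[:,0]; print(ap.tolist()); 
for z in (24,): print(wonz(s,ap,z)[:,:2].round(0).tolist())
w=wonz(s,c[:,0,:],24)[:,:2].astype(np.float32); print(cv2.minAreaRect(w))
m2=((h[...,0]<=14)&(h[...,1]>130)).astype(np.uint8)
k=np.zeros_like(m); k[65:145,325:400]=m[65:145,325:400]; c=max(cv2.findContours(k,0,1)[0],key=cv2.contourArea)
print("flat lid",cv2.minEnclosingCircle(wonz(s,c[:,0,:],10)[:,:2].astype(np.float32)))
```

```text
[ 12 164 104] [ 18 109 188]
[[221, 126], [217, 128], [216, 138], [242, 142], [256, 156], [251, 192], [234, 203], [211, 199], [207, 213], [238, 217], [260, 202], [268, 156], [265, 147], [252, 133]]
[[481.0, -215.0], [483.0, -212.0], [478.0, -204.0], [457.0, -216.0], [439.0, -213.0], [421.0, -183.0], [426.0, -164.0], [446.0, -153.0], [441.0, -139.0], [414.0, -155.0], [408.0, -181.0], [430.0, -220.0], [438.0, -225.0], [455.0, -228.0]]
((440.79705810546875, -188.38180541992188), (50.775665283203125, 87.69808959960938), 30.113176345825195)
flat lid ((388.24462890625, -317.99468994140625), 34.4920654296875)
```

```bash
python3 -m crank '[[[0,0,0.5,0,0,0.55,50],[0,0,0.8,0,0,0.54,50],[0.12,0.035,0.8,0,0,0,50],[0,0,0.8,0,0,0,50],[0,0,0.8,0,0,0,50],[0,0,0.8,0,0,0,50],[0,0,0.6,0,0,0,50],[0,0,0.42,0,0,0,50]]]' 30
python3 -m crank '[[[0,0,0,0,0,0,50],[0,0,0,0,0,0,0],[0,0,0,0,0,0,0],[0,0,0,0,0,0,0],[0,0,0,0,0,0,0],[0,0,0,0,0,0,0],[0,0,0,0,0,0,0],[0,0,0,0,0,0,0]]]' 30
python3 -m crank '[[[0,0,-0.2,0,0,0,0],[0,0,-0.4,0,0,0,0],[0,0,-0.6,0,0,0,0],[0,0,-0.8,0,0,0,0],[0,0,-0.8,0,0,0,0],[0,0,-0.6,0,0,0,0],[0,0,-0.4,0,0,0,0],[0,0,0,0,0,0,0]]]'
python3 - <<'E'
from h import *
go(639.4,-44.5,100,-81)
s=sense(); cv2.imwrite("pics/w2.png",capture("wrist")); np.save("w2.npy",np.r_[s["eef_pos"],s["ee_rot"]])
E
```

```text
time_s: 3.35
eef_pos: [423.7, -197.7, 12.2]
ee_rot: [-0.0, 0.869, -0.495, -0.001]
force: [0.6, 1.2, -0.9]
grip_width: 0.588
grip_force: 0.0
time_s: 4.15
eef_pos: [424.4, -198.3, 14.0]
ee_rot: [0.0, 0.869, -0.496, 0.001]
force: [-1.5, 0.8, 6.8]
grip_width: 0.128
grip_force: 31.8
time_s: 4.95
eef_pos: [424.5, -198.3, 109.6]
ee_rot: [0.0, 0.868, -0.496, 0.001]
force: [0.6, 0.8, -0.2]
grip_width: 0.13
grip_force: 30.9
pos [ 424.5 -198.3  109.6] yawy -149.4 tilt [ 0.002 -0.002 -1.   ] | shift [ -0.928 -10.529   0.392] turn -8.554 F [ 0.6  0.8 -0.2] t 4.95 grip 0.12976976682127164 30.93785583972931
```

View pics/w2.png

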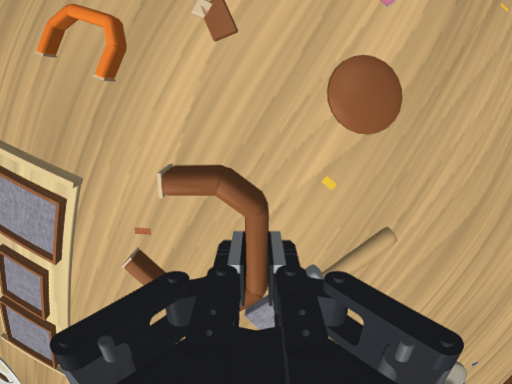

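The C is held by its back between the fingers, with its upper arm at (160–220,165–195) in view. I'll check how it sits in the grip.

Run:
```python
from h import *
a=np.load("w2.npy"); s=dict(eef_pos=a[:3],ee_rot=a[3:]); q=s["ee_rot"]; M=R.from_quat([q[1],q[2],q[3],q[0]])
im=cv2.imread("pics/w2.png"); h=cv2.cvtColor(im,cv2.COLOR_BGR2HSV)
m=((h[...,0]<=14)&(h[...,1]>130)).astype(np.uint8); k=np.zeros_like(m); k[155:240,155:275]=m[155:240,155:275]
c=max(cv2.findContours(k,0,1)[0],key=cv2.contourArea); ap=cv2.approxPolyDP(c,2.5,True)[:,0]
for zt in (11,): 
  for p,w in zip(ap,wonz(s,ap,a[2]+zt)): print(p,M.inv().apply(w-a[:3]).round(1))
```

```text
[163 174] [ 42.  -44.5 -10.9]
[164 194] [ 32.  -44.9 -10.9]
[216 195] [ 31.6 -19.2 -10.9]
[245 216] [ 21.   -5.6 -10.9]
[245 239] [  8.6  -5.7 -11. ]
[267 239] [  8.6   5.2 -11. ]
[267 205] [ 26.6   5.  -10.9]
[262 193] [ 32.6   2.6 -10.9]
[231 169] [ 44.2 -11.8 -10.9]
[220 165] [ 46.1 -16.8 -10.9]
[174 166] [ 45.8 -38.7 -10.9]
```

```bash
python3 -m crank '[[[-0.01,-0.638,0,0,0,0,0],[-0.01,-0.638,0,0,0,0,0],[-0.01,-0.638,0,0,0,0,0],[-0.01,-0.638,0,0,0,0,0],[-0.01,-0.638,0,0,0,0,0],[-0.01,-0.638,0,0,0,0,0],[-0.01,-0.638,0,0,0,0,0],[-0.01,-0.638,0,0,0,0,0]]]' 40
python3 -m crank '[[[-0.01,-0.638,0,0,0,0,0],[-0.01,-0.638,0,0,0,0,0],[-0.01,-0.638,0,0,0,0,0],[-0.01,-0.638,0,0,0,0,0],[-0.01,-0.638,0,0,0,0,0],[-0.01,-0.638,0,0,0,0,0],[-0.01,-0.638,0,0,0,0,0],[-0.01,-0.638,0,0,0,0,0]]]'
python3 -m crank '[[[0,0,0,0,0,-1,0],[0,0,0,0,0,-1,0],[0,0,0,0,0,-1,0],[0,0,0,0,0,-1,0],[0,0,0,0,0,-1,0],[0,0,0,0,0,-1,0],[0,0,0,0,0,-1,0],[0,0,0,0,0,-1,0]]]'
python3 - <<'E'
from h import *
go(642,-65.3,60,-81)
s=sense(); im=capture("wrist"); cv2.imwrite("pics/w3.png",im); np.save("w3.npy",np.r_[s["eef_pos"],s["ee_rot"]])
go(642,-65.3,60,-81)
E
```

```text
time_s: 5.8
eef_pos: [533.4, -130.7, 107.6]
ee_rot: [0.0, 0.868, -0.496, -0.001]
force: [-0.8, -1.5, -0.7]
grip_width: 0.124
grip_force: 43.6
time_s: 6.6
eef_pos: [642.2, -64.1, 107.3]
ee_rot: [0.0, 0.868, -0.496, -0.001]
force: [0.2, 0.2, -1.4]
grip_width: 0.123
grip_force: 43.6
time_s: 7.4
eef_pos: [641.6, -64.4, 107.3]
ee_rot: [-0.0, 0.999, 0.043, -0.001]
force: [0.0, 0.3, -0.4]
grip_width: 0.12
grip_force: 43.6
pos [641.6 -64.4 107.3] yawy -85.1 tilt [-0.002  0.    -1.   ] | shift [0.015 0.037 1.891] turn -0.513 F [ 0.   0.3 -0.4] t 7.4 grip 0.11991583142426265 43.64955246448517
pos [641.6 -64.4 107.3] yawy -84.7 tilt [-0.001  0.    -1.   ] | shift [0.014 0.036 1.892] turn -0.464 F [-0.2 -0.4 -0.4] t 7.45 grip 0.12298456384979399 43.649868965148926
```

View pics/w3.png

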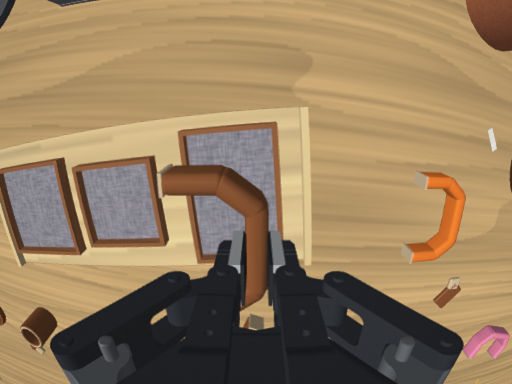

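The wrist view shows the slot under the held handle, with its top wall corners at about (180,131) and (277,123) and its right wall running down to (283,235). I'll compare this with the top-view slot pose.

Run:
```python
from h import *
a=np.load("w3.npy"); s=dict(eef_pos=a[:3],ee_rot=a[3:])
def exp(c,L,W,ang=9):
    u=np.array([np.cos(np.radians(ang)),np.sin(np.radians(ang))]); v=np.array([-u[1],u[0]])
    return [(np.array(c)+i*L/2*u+j*W/2*v).round(1) for i,j in ((1,1),(1,-1),(-1,-1))]
print(wonz(s,[(180,131),(277,123)],22).round(1)); print(exp((639.4,-44.5),118,78))
print("big outer", wonz(s,[(73,160),(154,156),(0,170),(62,159)],22).round(1)); print(exp((622.6,60.8),80,80),exp((605.7,166.5),98,98))
```

```text
[[ 6.895e+02  5.000e-01  2.200e+01]
 [ 7.012e+02 -7.460e+01  2.200e+01]]
[array([691.6,   3.2]), array([703.8, -73.8]), array([587.2, -92.2])]
big outer [[660.4 103.   22. ]
 [668.   22.   22. ]
 [645.3 210.   22. ]
 [660.7 116.1  22. ]]
[array([655.9, 106.6]), array([668.4,  27.5]), array([589.3,  15. ])] [array([646.4, 222.6]), array([661.8, 125.8]), array([565. , 110.4])]
```

```bash
python3 -m crank '[[[0,0,0.2,0,0,-0.46,0],[-0.03,0.06,0.4,0,0,0,0],[0,0,0.6,0,0,0,0],[0,0,0.6,0,0,0,0],[0,0,0.6,0,0,0,0],[0,0,0.4,0,0,0,0],[0,0,0.2,0,0,0,0],[0,0,0.1,0,0,0,0]]]'
python3 -m crank '[[[0,0,0.02,0,0,0,0],[0,0,0.02,0,0,0,0],[0,0,0.02,0,0,0,0],[0,0,0,0,0,0,0],[0,0,0,0,0,0,0],[0,0,0,0,0,0,0],[0,0,0,0,0,0,0],[0,0,0,0,0,0,0]]]'
python3 - <<'E'
from h import *
go(641,-66,26,-81)
E
```

```text
time_s: 8.25
eef_pos: [641.2, -66.4, 30.3]
ee_rot: [-0.0, 0.997, 0.072, -0.0]
force: [-0.2, 0.9, -1.0]
grip_width: 0.125
grip_force: 43.6
time_s: 9.05
eef_pos: [641.3, -66.4, 29.3]
ee_rot: [0.0, 0.997, 0.072, 0.0]
force: [-0.1, -0.0, -0.8]
grip_width: 0.124
grip_force: 43.6
pos [641.3 -66.4  29.3] yawy -81.8 tilt [ 0. -0. -1.] | shift [-0.008 -0.018  0.133] turn -0.095 F [-0.1 -0.  -0.8] t 9.05 grip 0.12425568169039418 43.64380359649658
```

```bash
python3 -m crank '[[[0,0,0.04,0,0,0,0],[0,0,0.04,0,0,0,0],[0,0,0.04,0,0,0,0],[0,0,0,0,0,0,0],[0,0,0,0,0,0,0],[0,0,0,0,0,0,0],[0,0,0,0,0,0,0],[0,0,0,0,0,0,0]]]'
python3 -m crank '[[[0,0,0.02,0,0,0,0],[0,0,0.02,0,0,0,0],[0,0,0.02,0,0,0,0],[0,0,0,0,0,0,0],[0,0,0,0,0,0,0],[0,0,0,0,0,0,0],[0,0,0,0,0,0,0],[0,0,0,0,0,0,0]]]'
```

```text
time_s: 9.85
eef_pos: [641.2, -66.4, 26.3]
ee_rot: [-0.0, 0.997, 0.072, -0.0]
force: [0.0, 0.4, -0.4]
grip_width: 0.123
grip_force: 43.6
time_s: 10.65
eef_pos: [641.3, -66.4, 26.1]
ee_rot: [0.0, 0.997, 0.072, 0.0]
force: [-5.8, 0.9, 10.5]
grip_width: 0.123
grip_force: 45.0
```

Contact felt, so I'll release and lift straight up.

```bash
python3 -m crank '[[[0,0,0,0,0,0,20],[0,0,0,0,0,0,30],[0,0,0,0,0,0,36],[0,0,0,0,0,0,36],[0,0,0,0,0,0,36],[0,0,-0.2,0,0,0,36],[0,0,-0.4,0,0,0,36],[0,0,-0.6,0,0,0,36]]]'
python3 -m crank '[[[0,0,-0.6,0,0,0,60],[0,0,-0.8,0,0,0,60],[0,0,-0.8,0,0,0,60],[0,0,-0.8,0,0,0,60],[0,0,0,0,0,0,60],[0,0,0,0,0,0,60],[0,0,0,0,0,0,60],[0,0,0,0,0,0,60]]]'
python3 - <<'E'
from h import *
go(443.5,72,130)
cv2.imwrite("pics/t1.png",cv2.resize(capture("top")[90:290,60:360],None,fx=2.6,fy=2.6,interpolation=3))
E
```

```text
time_s: 11.45
eef_pos: [641.1, -66.4, 55.5]
ee_rot: [-0.0, 0.997, 0.072, -0.0]
force: [0.3, -1.2, 0.1]
grip_width: 0.417
grip_force: 0.0
time_s: 12.25
eef_pos: [640.8, -66.3, 128.8]
ee_rot: [-0.0, 0.997, 0.072, -0.001]
force: [-0.5, -0.5, 0.8]
grip_width: 0.703
grip_force: 0.0
pos [640.8 -66.3 128.8] yawy -81.8 tilt [-0.002  0.001 -1.   ] | shift [-7.02  -6.606 -0.03 ] turn 0.0 F [-0.5 -0.5  0.8] t 12.25 grip 0.7029564249255864 0.0
```

View pics/t1.png

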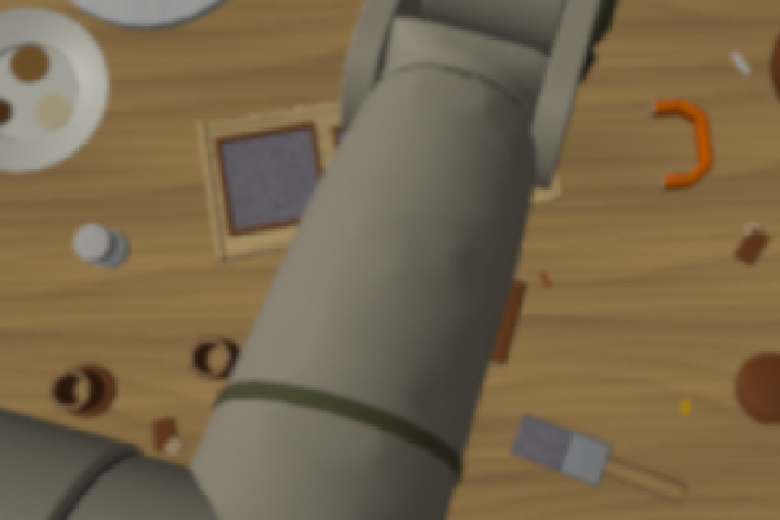

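The arm hides the slot here, so I'll check it later. Next is the lid.

```bash
python3 -m crank '[[[-0.88,-0.826,0,0,0,0,60],[-0.88,-0.826,0,0,0,0,60],[-0.88,-0.826,0,0,0,0,60],[-0.88,-0.826,0,0,0,0,60],[-0.88,-0.826,0,0,0,0,60],[-0.88,-0.826,0,0,0,0,60],[-0.88,-0.826,0,0,0,0,60],[-0.86,-0.826,0,0,0,0,60]]]'
python3 -m crank '[[[0,0,0,0,0,0,60],[0,0,0,0,0,0,60],[0,0,0,0,0,0,60],[0,0,0,0,0,0,60],[0,0,0,0,0,0,60],[0,0,0,0,0,0,60],[0,0,0,0,0,0,60],[0,0,0,0,0,0,60]]]'
python3 - <<'E'
from h import *
s=sense(); im=capture("wrist"); cv2.imwrite("pics/w4.png",im)
go(443.5,72,14)
h=cv2.cvtColor(im,cv2.COLOR_BGR2HSV); m=((h[...,0]<=14)&(h[...,1]>130)).astype(np.uint8); m[300:]=0
for c in cv2.findContours(m,0,1)[0]:
    if cv2.contourArea(c)>300: print(cv2.boundingRect(c),np.round(cv2.minEnclosingCircle(wonz(s,c[:,0,:],6)[:,:2].astype(np.float32))[0],1),cv2.minEnclosingCircle(wonz(s,c[:,0,:],6)[:,:2].astype(np.float32))[1])
E
```

```text
time_s: 13.1
eef_pos: [442.7, 72.5, 129.5]
ee_rot: [-0.0, 0.997, 0.072, -0.0]
force: [0.2, -0.0, 0.7]
grip_width: 0.702
grip_force: 0.0
time_s: 13.9
eef_pos: [443.9, 71.9, 129.8]
ee_rot: [-0.0, 0.997, 0.072, -0.0]
force: [-0.1, -0.5, -0.4]
grip_width: 0.704
grip_force: 0.0
pos [443.9  71.9 129.8] yawy -81.8 tilt [ 0. -0. -1.] | shift [-0.016 -0.006  4.632] turn 0.0 F [-0.5 -0.1  0.1] t 13.95 grip 0.7025845651643893 0.0
(498, 242, 14, 38) [ 383.3 -310. ] 35.568336486816406
(83, 174, 28, 33) [412.8 236.4] 17.82265853881836
(0, 167, 43, 47) [396.8 352.4] 40.29334259033203
(84, 160, 50, 51) [421.3 221.8] 31.14894676208496
(366, 151, 58, 82) [453.7 -70.7] 44.4619026184082
(222, 148, 73, 71) [442.7  70.7] 34.69871520996094
(371, 0, 78, 72) [622.2 -54.8] 59.286705017089844
(255, 0, 94, 40) [603.4  54.1] 46.06230926513672
(125, 0, 110, 57) [585.6 165.6] 59.569000244140625
```

View pics/w4.png

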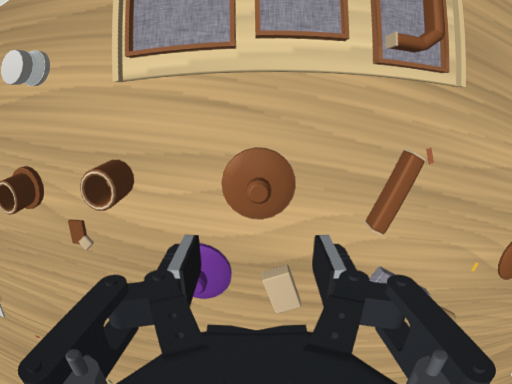

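The wrist view shows the handle lying in the slot at top right and the knobbed lid at (258,184) with its knob at (258,189). It measures r = 34.7, as expected. Grasping the knob.

```bash
python3 -m crank '[[[-0.04,0.03,0.3,0,0,0,48],[0,0,0.7,0,0,0,48],[0,0,0.8,0,0,0,48],[0,0,0.8,0,0,0,48],[0,0,0.8,0,0,0,48],[0,0,0.6,0,0,0,48],[0,0,0.35,0,0,0,48],[0,0,0.2,0,0,0,48]]]' 40
python3 -m crank '[[[0,0,0,0,0,0,48],[0,0,0,0,0,0,48],[0,0,0,0,0,0,30],[0,0,0,0,0,0,10],[0,0,0,0,0,0,10],[0,0,0,0,0,0,10],[0,0,0,0,0,0,10],[0,0,0,0,0,0,10]]]' 40
python3 -m crank '[[[0,0,-0.1,0,0,0,10],[0,0,-0.3,0,0,0,10],[0,0,-0.6,0,0,0,10],[0,0,-0.6,0,0,0,10],[0,0,-0.6,0,0,0,10],[0,0,-0.6,0,0,0,10],[0,0,-0.4,0,0,0,10],[0,0,0,0,0,0,10]]]'
python3 - <<'E'
from h import *
go(605.5,166,100,-81)
cv2.imwrite("pics/w5.png",capture("wrist"))
E
```

```text
time_s: 14.75
eef_pos: [442.7, 71.0, 15.3]
ee_rot: [-0.0, 0.997, 0.072, -0.0]
force: [-0.6, -0.3, 0.5]
grip_width: 0.562
grip_force: 0.0
time_s: 15.55
eef_pos: [443.3, 71.0, 16.7]
ee_rot: [0.0, 0.997, 0.072, 0.001]
force: [-1.3, -0.1, 5.7]
grip_width: 0.232
grip_force: 39.0
time_s: 16.35
eef_pos: [443.6, 71.0, 97.3]
ee_rot: [0.0, 0.997, 0.072, 0.001]
force: [-0.6, 0.9, -1.1]
grip_width: 0.231
grip_force: 39.3
pos [443.6  71.   97.3] yawy -81.8 tilt [ 0.002 -0.    -1.   ] | shift [ 6.954 -2.832 -0.095] turn -0.095 F [-0.6  0.9 -1.1] t 16.35 grip 0.23135523055824006 39.3159855902195
```

View pics/w5.png

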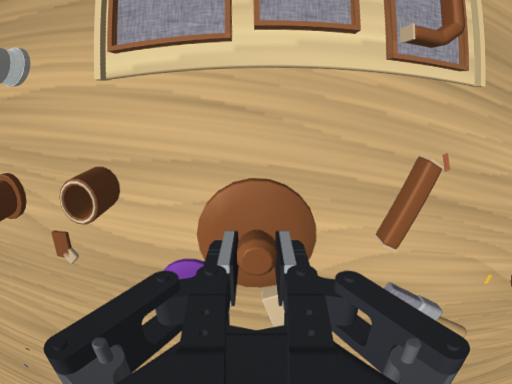

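The lid is held level by its knob. Moving to the big square.

```bash
python3 -m crank '[[[0.3,-0.13,0,0,0,0,10],[0.6,-0.25,0,0,0,0,10],[0.8,-0.32,0,0,0,0,10],[0.8,-0.32,0,0,0,0,10],[0.8,-0.33,0,0,0,0,10],[0.8,-0.33,0,0,0,0,10],[0.8,-0.33,0,0,0,0,10],[0.8,-0.33,0,0,0,0,10]]]'
python3 -m crank '[[[0.6,-0.25,0,0,0,0,10],[0.4,-0.16,0.2,0,0,0,10],[0.21,-0.1,0.4,0,0,0,10],[0,0,0.6,0,0,0,10],[0,0,0.5,0,0,0,10],[0,0,0.4,0,0,0,10],[0,0,0.2,0,0,0,10],[0,0,0.1,0,0,0,10]]]'
python3 - <<'E'
from h import *
go(604.5,166,28)
s=sense(); im=capture("wrist"); cv2.imwrite("pics/w6.png",im)
np.save("w6.npy",np.r_[s["eef_pos"],s["ee_rot"]])
E
```

```text
time_s: 17.2
eef_pos: [576.3, 150.2, 94.8]
ee_rot: [-0.0, 0.997, 0.072, -0.001]
force: [-0.4, 0.4, -1.3]
grip_width: 0.229
grip_force: 39.3
time_s: 18.0
eef_pos: [603.5, 166.2, 35.5]
ee_rot: [0.0, 0.997, 0.072, -0.0]
force: [-0.1, 0.1, -0.7]
grip_width: 0.229
grip_force: 39.3
pos [603.5 166.2  35.5] yawy -81.8 tilt [-0.001 -0.    -1.   ] | shift [0.037 0.012 0.301] turn 0.0 F [-0.1  0.1 -0.7] t 18.0 grip 0.2292496218034764 39.306279548909515
```

View pics/w6.png

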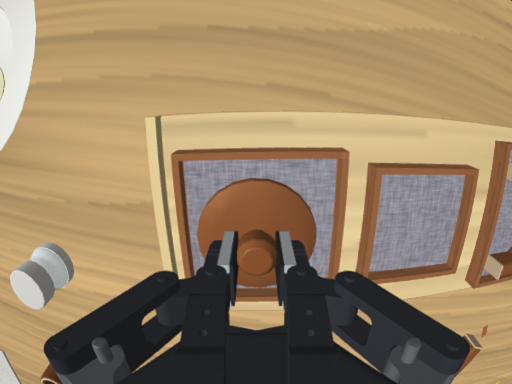

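The lid hangs centred over the big square. The disc spans x 197–316 and the inner walls run from about 188 to 337. Lowering to contact.

```bash
python3 -m crank '[[[0.02,0.03,0.08,0,0,0,10],[0,0,0.08,0,0,0,10],[0,0,0.06,0,0,0,10],[0,0,0.04,0,0,0,10],[0,0,0,0,0,0,10],[0,0,0,0,0,0,10],[0,0,0,0,0,0,10],[0,0,0,0,0,0,10]]]'
python3 -m crank '[[[0,0,0.02,0,0,0,10],[0,0,0.02,0,0,0,10],[0,0,0.02,0,0,0,10],[0,0,0,0,0,0,10],[0,0,0,0,0,0,10],[0,0,0,0,0,0,10],[0,0,0,0,0,0,10],[0,0,0,0,0,0,10]]]'
```

```text
time_s: 18.85
eef_pos: [604.4, 165.7, 29.6]
ee_rot: [-0.0, 0.997, 0.072, 0.0]
force: [0.5, 1.0, -1.2]
grip_width: 0.232
grip_force: 39.3
time_s: 19.65
eef_pos: [604.4, 165.7, 28.8]
ee_rot: [0.0, 0.997, 0.072, 0.0]
force: [-3.4, -0.7, 5.1]
grip_width: 0.23
grip_force: 39.9
```

```bash
python3 -m crank '[[[0,0,0,0,0,0,30],[0,0,0,0,0,0,40],[0,0,0,0,0,0,45],[0,0,0,0,0,0,45],[0,0,0,0,0,0,45],[0,0,-0.3,0,0,0,45],[0,0,-0.6,0,0,0,45],[0,0,-0.8,0,0,0,45]]]'
python3 -m crank '[[[0,0,-0.8,0,0,0,70],[0,0,-0.8,0,0,0,70],[-0.5,-0.6,-0.8,0,0,0,70],[-0.7,-0.8,0,0,0,0,70],[-0.8,-0.9,0,0,0,0,70],[-0.8,-0.9,0,0,0,0,70],[-0.8,-0.9,0,0,0,0,70],[-0.8,-0.9,0,0,0,0,70]]]'
python3 -m crank '[[[-0.8,-0.9,0,0,0,0,70],[-0.8,-0.9,0,0,0,0,70],[-0.7,-0.8,0,0,0,0,70],[-0.2,-0.35,0,0,0,0,70],[0,0,0,0,0,0,70],[0,0,0,0,0,0,70],[0,0,0,0,0,0,70],[0,0,0,0,0,0,70]]]'
python3 - <<'E'
from h import *
go(405,338,130)
s=sense(); im=capture("wrist"); cv2.imwrite("pics/w7.png",im)
np.save("w7.npy",np.r_[s["eef_pos"],s["ee_rot"]])
E
```

```text
time_s: 20.45
eef_pos: [604.2, 165.6, 71.6]
ee_rot: [0.0, 0.997, 0.072, -0.0]
force: [-0.8, -0.6, 0.7]
grip_width: 0.528
grip_force: 0.0
time_s: 21.25
eef_pos: [476.9, 274.4, 132.0]
ee_rot: [-0.0, 0.997, 0.072, 0.001]
force: [1.0, 0.4, -0.5]
grip_width: 0.822
grip_force: 0.0
time_s: 22.05
eef_pos: [405.8, 337.0, 130.5]
ee_rot: [0.0, 0.997, 0.071, 0.0]
force: [0.3, -0.2, 0.1]
grip_width: 0.821
grip_force: 0.0
pos [405.8 337.  130.5] yawy -81.8 tilt [ 0. -0. -1.] | shift [-0.028 -0.043  0.021] turn 0.0 F [ 0.3 -0.2  0.1] t 22.05 grip 0.8210250971913301 0.0
```

View pics/w7.png

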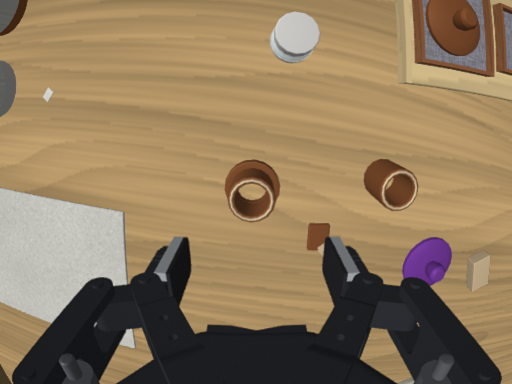

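The flanged neck is at (252,190) with its rim at (252,199), a crumb lies at (318,236), and the lid sits in its box at the top right.

Run:
```python
from h import *
a=np.load("w7.npy"); s=dict(eef_pos=a[:3],ee_rot=a[3:]); im=cv2.imread("pics/w7.png")
h=cv2.cvtColor(im,cv2.COLOR_BGR2HSV); m=((h[...,0]<=14)&(h[...,1]>110)).astype(np.uint8); k=np.zeros_like(m); k[150:225,215:290]=m[150:225,215:290]
c=max(cv2.findContours(k,0,1)[0],key=cv2.contourArea); print(cv2.boundingRect(c))
print("rim",wonz(s,[(230,200),(274,200),(252,178),(252,221)],44).round(1))
print("flange l r",wonz(s,[(225,186),(279,186),(252,160)],10).round(1))
print("shard",wonz(s,[(306,223),(330,222),(308,250),(322,253)],5).round(1))
```

```text
(225, 160, 55, 61)
rim [[398.6 358.4  44. ]
 [403.8 322.7  44. ]
 [419.7 343.1  44. ]
 [382.7 338.   44. ]]
flange l r [[399.5 366.1  10. ]
 [406.6 316.4  10. ]
 [427.4 344.6  10. ]]
shard [[371.3 282.6   5. ]
 [375.5 258.3   5. ]
 [341.4 274.2   5. ]
 [339.5 258.4   5. ]]
```

```bash
python3 -m crank '[[[-0.14,-0.17,0.2,0,0,0,70],[0,0,0.6,0,0,0,70],[0,0,0.8,0,0,0,70],[0,0,0.8,0,0,0,70],[0,0,0.8,0,0,0,70],[0,0,0.7,0,0,0,70],[0,0,0.4,0,0,0,70],[0,0,0.22,0,0,0,70]]]' 35
python3 -m crank '[[[0,0,0,0,0,0,70],[0,0,0,0,0,0,60],[0,0,0,0,0,0,50],[0,0,0,0,0,0,30],[0,0,0,0,0,0,30],[0,0,0,0,0,0,30],[0,0,0,0,0,0,30],[0,0,0,0,0,0,30]]]' 35
python3 -m crank '[[[0,0,-0.1,0,0,0,30],[0,0,-0.3,0,0,0,30],[0,0,-0.6,0,0,0,30],[0,0,-0.7,0,0,0,30],[0,0,-0.7,0,0,0,30],[0,0,-0.6,0,0,0,30],[0,0,-0.4,0,0,0,30],[0,0,0,0,0,0,30]]]'
python3 - <<'E'
from h import *
go(621.8,60.2,110)
cv2.imwrite("pics/w8.png",capture("wrist"))
E
```

```text
time_s: 22.9
eef_pos: [400.8, 341.3, 16.7]
ee_rot: [0.0, 0.997, 0.072, -0.001]
force: [-0.5, 0.3, 0.7]
grip_width: 0.822
grip_force: 0.0
time_s: 23.7
eef_pos: [401.4, 341.5, 18.3]
ee_rot: [-0.0, 0.997, 0.072, 0.001]
force: [-1.2, -0.7, 5.4]
grip_width: 0.453
grip_force: 35.3
time_s: 24.5
eef_pos: [401.6, 341.6, 103.9]
ee_rot: [-0.001, 0.997, 0.072, 0.001]
force: [-0.2, -0.7, -0.9]
grip_width: 0.452
grip_force: 35.3
pos [401.6 341.6 103.9] yawy -81.8 tilt [ 0.002  0.001 -1.   ] | shift [ 7.104 12.404 -0.239] turn 0.0 F [-0.2 -0.7 -0.9] t 24.5 grip 0.4522321022403576 35.34648472443223
```

View pics/w8.png

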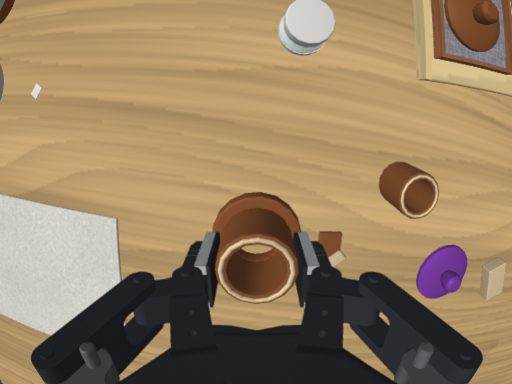

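The neck is held upright. Moving to the small square.

```bash
python3 -m crank '[[[0.228,0.4,0,0,0,0,30],[0.4,0.7,0,0,0,0,30],[0.514,0.9,0,0,0,0,30],[0.514,0.9,0,0,0,0,30],[0.514,0.9,0,0,0,0,30],[0.514,0.9,0,0,0,0,30],[0.514,0.9,0,0,0,0,30],[0.514,0.9,0,0,0,0,30]]]'
python3 -m crank '[[[0.514,0.9,0,0,0,0,30],[0.514,0.9,0,0,0,0,30],[0.514,0.9,0,0,0,0,30],[0.514,0.9,0,0,0,0,30],[0.514,0.9,0,0,0,0,30],[0.457,0.8,0,0,0,0,30],[0.228,0.4,0,0,0,0,30],[0.114,0.2,0,0,0,0,30]]]'
python3 -m crank '[[[0,0,0.2,0,0,0,30],[0,0,0.4,0,0,0,30],[0,0,0.6,0,0,0,30],[0,0,0.5,0,0,0,30],[0,0,0.4,0,0,0,30],[0,0,0.2,0,0,0,30],[0,0,0,0,0,0,30],[0,0,0,0,0,0,30]]]'
python3 - <<'E'
from h import *
go(621.8,60.2,30)
cv2.imwrite("pics/w9.png",capture("wrist"))
E
```

```text
time_s: 25.35
eef_pos: [516.7, 192.1, 101.6]
ee_rot: [0.0, 0.997, 0.072, -0.001]
force: [-0.3, -0.3, -1.6]
grip_width: 0.452
grip_force: 35.4
time_s: 26.15
eef_pos: [620.8, 58.8, 101.7]
ee_rot: [-0.0, 0.997, 0.071, -0.001]
force: [-0.9, -0.0, -1.1]
grip_width: 0.458
grip_force: 35.4
time_s: 26.95
eef_pos: [621.0, 59.9, 45.4]
ee_rot: [0.0, 0.997, 0.072, 0.0]
force: [-0.1, -0.6, -0.7]
grip_width: 0.454
grip_force: 35.4
pos [621.   59.9  45.4] yawy -81.8 tilt [ 0.001 -0.    -1.   ] | shift [ 0.034 -0.007  0.615] turn 0.0 F [-0.1 -0.6 -0.7] t 26.95 grip 0.45386490164039694 35.365332048386335
```

View pics/w9.png

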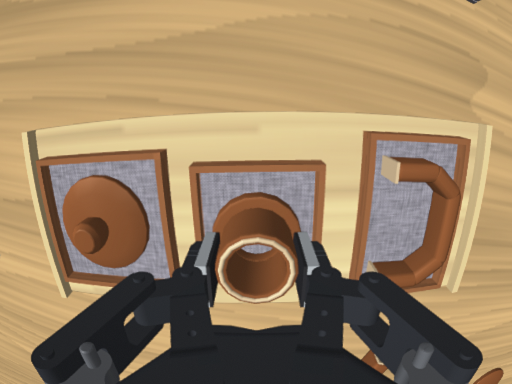

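The neck hangs centred over the small square (flange x 213–300, inner walls about 200–318), and the lid and handle lie in their own boxes. Lowering.

```bash
python3 -m crank '[[[0.03,0,0.15,0,0,0,30],[0,0,0.15,0,0,0,30],[0,0,0.12,0,0,0,30],[0,0,0.08,0,0,0,30],[0,0,0.06,0,0,0,30],[0,0,0,0,0,0,30],[0,0,0,0,0,0,30],[0,0,0,0,0,0,30]]]'
python3 -m crank '[[[0,0,0.02,0,0,0,30],[0,0,0.02,0,0,0,30],[0,0,0,0,0,0,30],[0,0,0,0,0,0,30],[0,0,0,0,0,0,30],[0,0,0,0,0,0,30],[0,0,0,0,0,0,30],[0,0,0,0,0,0,30]]]'
```

```text
time_s: 27.8
eef_pos: [621.5, 60.0, 31.2]
ee_rot: [0.0, 0.997, 0.072, 0.0]
force: [0.6, 0.1, -1.0]
grip_width: 0.455
grip_force: 35.4
time_s: 28.6
eef_pos: [621.5, 60.0, 30.4]
ee_rot: [0.0, 0.997, 0.072, 0.0]
force: [-3.5, 0.1, 5.5]
grip_width: 0.456
grip_force: 35.9
```

```bash
python3 -m crank '[[[0,0,0,0,0,0,48],[0,0,0,0,0,0,54],[0,0,0,0,0,0,58],[0,0,0,0,0,0,58],[0,0,0,0,0,0,58],[0,0,-0.3,0,0,0,58],[0,0,-0.6,0,0,0,58],[0,0,-0.8,0,0,0,58]]]'
python3 -m crank '[[[0,0,-1,0,0,0,58],[0,0,-1,0,0,0,58],[0,0,-1,0,0,0,58],[0,0,-1,0,0,0,58],[-0.5,0.3,0,0,0,0,58],[-1,0.9,0,0,0,0,58],[-1,0.9,0,0,0,0,58],[-1,0.9,0,0,0,0,58]]]'
python3 -m crank '[[[-1,0.9,0,0,0,0,58],[-1,0.9,0,0,0,0,58],[-1,0.9,0,0,0,0,58],[-1,0.9,0,0,0,0,58],[-0.5,0.9,0,0,0,0,58],[0,0.9,0,0,0,0,58],[0,0.4,0,0,0,0,58],[0,0,0,0,0,0,58]]]'
python3 - <<'E'
from h import *
go(400,-150,150)
t=capture("top"); s=capture("scene"); cv2.imwrite("pics/t2raw.png",t); cv2.imwrite("pics/s2raw.png",s)
a=cv2.resize(t[105:270,70:380],None,fx=1.9,fy=1.9,interpolation=3); b=cv2.resize(s[150:290,90:400],None,fx=1.9,fy=1.9,interpolation=3)
cv2.imwrite("pics/fin.png",np.vstack([a,b]))
h=cv2.cvtColor(t,cv2.COLOR_BGR2HSV); m=((h[...,0]<=15)&(h[...,1]>145)&(h[...,2]<125)).astype(np.uint8)
k=np.zeros_like(m); k[115:175,228:265]=m[115:175,228:265]
print("flat",)
E
```

```text
time_s: 29.4
eef_pos: [621.3, 60.0, 73.6]
ee_rot: [-0.0, 0.997, 0.072, -0.0]
force: [0.2, 0.8, 0.9]
grip_width: 0.681
grip_force: 0.0
time_s: 30.2
eef_pos: [544.8, -27.5, 174.0]
ee_rot: [0.0, 0.997, 0.072, 0.001]
force: [0.6, -0.6, 1.5]
grip_width: 0.679
grip_force: 0.0
time_s: 31.0
eef_pos: [455.3, -187.1, 173.2]
ee_rot: [0.0, 0.997, 0.071, 0.0]
force: [-0.5, -0.5, -0.1]
grip_width: 0.68
grip_force: 0.0
pos [ 455.3 -187.1  173.2] yawy -81.8 tilt [ 0.001 -0.001 -1.   ] | shift [-1.978 -1.783  0.926] turn 0.0 F [-0.5 -0.5 -0.1] t 31.0 grip 0.6802781210547004 0.0
flat
```

View pics/fin.png

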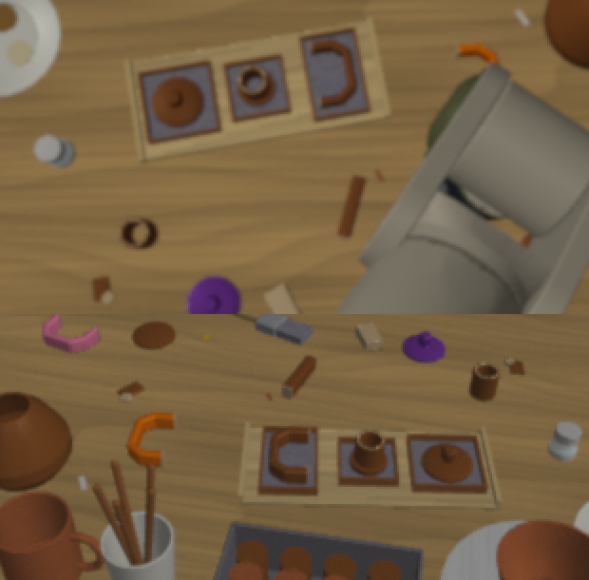

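All three pieces sit inside their compartments: lid (178,100), neck (256,88) and handle (338,72). The look-alikes have not moved, and the robot is clear of everything.

```bash
python3 -c "
from rig import *
print(finish_job())"
```

```text
the job is handed in; nothing more can be done
None
```

The job is handed in after about 31 s: the last pictures show the loop handle, flanged neck and knobbed lid each lying in its own compartment and the look-alikes where they were, but the hand-in call returned no verdict.

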